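Press a round tank into the sprung tacking cradle and hold it down

ROBOT

A 7-joint arm with a two-finger parallel gripper is mounted at the origin on the work surface. World frame = base frame: x ahead of the robot, y to its left, z up, the work surface at z = 0. Lengths are in m, angles in rad, forces in N, time in s.
With the tool pointing down it reaches from about 0.425 to 0.925 m from the base axis. Payload 6.8 kg.
Tool frame: the origin (TCP) lies at the very end of the fingers, on their centre line; the grasp point (between the pads) lies 19 mm behind it; z points along the fingers, x is the direction in which the jaws open and shut, and the axes are right-handed (so a half turn about z gives the same grasp; the last joint's range is limited). The gripper opens to 85 mm and grips with 20 to 120 N. Pads are 22 mm wide; open, the fingers measure 114 mm over their backs; the gripper's body (76 mm by 85 mm) begins 54 mm behind the grasp point. The pads swing forward as they close: fully open they stand 13 mm farther back than shut.
Start: joints at [1.043, 0.477, 0.022, 1.555, -0.011, 1.109, -0.083], TCP at [0.275, -0.616, 0.231] pointing down, gripper open.
Joint ranges: [-2.96, 2.96], [-0.34, 2.1], [-1.41, 1.46], [0.24, 2.44], [-1.37, 4.51], [0.17, 1.92], [-2.96, 2.96]. Speed limits (rad/s): [2.39, 2.39, 3.14, 3.14, 3.14, 3.14, 3.14].

INTERFACE

Orientations are given as a rotation vector (axis times angle).
In Python, from bench import get_obs, imaging, hand_in gives the robot as it stands.
- The arm moves only by the tool send_rows, never from a script. Its argument "motion" is a list of rows, each an object with "dp": the shift along the world's x, y, z in m, a list of three; "rot": the turn, a rotation vector about the world's x, y, z in rad, a list of three; "grip": the finger opening in m, from 0 to 0.0854. In form: [{"dp": [dx, dy, dz], "rot": [ax, ay, az], "grip": grip}, ...]. A call has 1 to 20 rows; each row shifts and turns the pose as measured when the row begins; what a row does not reach is not made up. A row lasts 1/8 s, in which the tool goes at most 62.5 mm and 10.7 degrees, less where a joint would pass 70% of its speed; a pose out of reach is approached as far as the arm can. A call is refused whole if a number of a shift passes 0.0625 or a number of a turn 0.188, either way. A call with a gripper value outside its range is refused whole. The fingers move at their own pace and stop on an object; "grip_force" is the grip in N (left out, the last holds). Time passes only in rows, so rows that do not move let the fingers close. It gives the time, the measured TCP pose, the force and the opening at its end, in the units of the state.
- get_obs(): the state, without advancing time (a new reading comes with each control period).
- imaging.grab_frame(name): name is "side" or "top" or "wrist"; returns a dict with "img" (480x640x3 uint8, red, green, blue), "fx", "fy", "cx", "cy" (pixels), "D" ([k1, k2, p1, p2, k3] as OpenCV has them; the pictures are not rectified), "R" (3x3) and "t" (3): a world point X has camera coordinates R X + t. Camera axes: x right, y down, z forward; pixel columns grow to the right and rows downward; lengths in m; the calibration is good to about 2 mm. A picture is of the moment at which its call begins. There is no depth.
- hand_in(): hands the job in, once; it reports no verdict.
The state is a dict: "clock": time; "joints": joint angles; "qvel": joint speeds; "tau": joint torques, N m; "tcp_pos": TCP position; "orientation": TCP orientation; "contact_force": force on the tool from outside, world axes, zero at the start; "moment": the same for the moment, N m; "grip_width": finger opening in m.
Only numpy, scipy, OpenCV 4.12 (cv2) and the standard library are available. Lean on these libraries where they do the work, as an engineer would, in place of code of your own. Each camera call takes 0.05 s, during which the arm holds its last target. There are 200 camera calls.

TASK

Take the round-bottomed steel tank that has the side stub by its neck, lift it off its pipe rest and set it upright in the sprung ring of the tacking cradle, turned so that the stub drops into the fork. Press it down against the springs until the ring is fully down on its stop, and finish while still holding it down there: do not let go. Leave the plain tank without a stub, the hammer and the flat bar where they are.

Things in the scene. Friction and masses are not known exactly. Their poses are not given: they have to be found in the camera images.
- tank_center (a point): Ball centre of the tank to use: bare steel ball, 72 mm diameter; straight round neck on top, 30 mm diameter, its top 96 mm above this point (60 mm free above the ball); round side stub, 18 mm diameter, at this height; drain boss, 24 mm diameter, down to 44 mm below. 0.35 kg. z up along the neck, x out along the stub. Starts upright in a pipe rest, this point 64 mm above the table.
- rest_a: Fixed pipe rest, a dark steel ring 40 mm high, 66 mm outside, 52 mm inside, in which the tank with the stub stands at the start; origin on the table at its axis.
- rest_b: The same pipe rest under the plain tank.
- tank_neck (a point): Point on the neck's axis 66 mm above the ball's centre, a good place to grip the neck from above; same axes as tank_center.
- tank_stub (a point): Centre of the stub's outer end, 60 mm from the ball's centre; same axes as tank_center.
- plain_center (a point): Centre of the ball of the other tank, the same size with the same neck but no side stub, in the other pipe rest. Leave it alone.
- cradle: Tacking cradle: fixed dark steel base plate 150 x 110 x 10 mm, sprung ring above it, fork at its +x side. Origin on the table under the ring's axis, z up, x towards the fork. Fork: two prongs at x = 50 to 60 mm, slot 30 mm wide between them centred on y = 0, prong tops 95 mm and slot bottom 60 mm above the table. The stub goes down into this slot.
- ring_seat (a point): Centre of the ring's upper face, 75 mm above the table with the ring up; moves down with the ring. The ring is bare steel, 86 mm outside, hole 54 mm, 12 mm high; the ball sits on the hole's upper edge, its centre then about 24 mm above this point.
- ring (a joint): Downward travel of the sprung ring in m: 0 up (it stays up under the tank's own weight), 0.020 fully down on its stop. Springs return it. Besides the tank's weight it takes about 3 N to start it and 10 N to hold it fully down.
- hammer_mid (a point): Soft-faced red hammer about 280 mm long lying on the table; point at its middle. Leave it alone.
- flatbar_center (a point): Centre of an aluminium flat bar 40 x 220 x 10 mm lying on the table. Leave it alone.
Things that resemble listed ones, but are neither listed nor needed, are in the scene too. Leave any pink or purple look-alike of the part that bears tank_center alone.

How it is judged:
On the way, in this order (a step that is already met when the one before it is completed fails the run):
1. the tank with the stub is lifted clear of its rest (height (world z) of tank_center above 0.095 m and horizontal distance between tank_center and ring_seat above 0.05 m), for 0.1 s.
2. it sits upright in the ring with its stub in the fork (horizontal distance between tank_center and ring_seat below 0.006 m and z of tank_center in the frame of ring_seat between 0.018 and 0.029 m and x of tank_stub in the frame of cradle above 0.045 m and y of tank_stub in the frame of cradle between -0.009 and 0.009 m and angle between tank_center's own z axis and vertical below 0.14 rad), for 0.2 s.
At the end, for the whole second after the job is handed in: Ball centre within 6 mm of the ring axis and 18 to 29 mm above its face, tank within 8 degrees of upright, stub end past the fork within 9 mm of the slot middle, ring down at least 16 of 20 mm, fingers on the tank (over 2 N), tank pressing the ring (over 5 N), at rest (all of step 2 and value of joint ring above 0.016 m and contact force between the fingers and tank above 2 N and contact force between tank and cradle above 5 N and linear speed of tank below 0.02 m/s); the arm keeps its last pose, push and grip.
It fails at once if the plain tank is disturbed (distance of plain_center from where it was at the start of the episode above 0.025 m).
It fails at once if the hammer is disturbed (distance of hammer_mid from where it was at the start of the episode above 0.03 m).
It fails at once if the flat bar is disturbed (distance of flatbar_center from where it was at the start of the episode above 0.03 m).
It also fails if it takes over 38 s, if anything falls off the work surface, if the arm or the gripper's body presses on something with over 40 N, if the wrist force passes 120 N, or if a joint passes its speed limit or range.

## Working session

There is one attempt and no reset: what is moved stays moved. The work goes in short steps, Python scripts to look and compute and a tool call to move; the robot and the scene stay as the last step left them, time stands still between calls to the robot, and variables do not carry over. Pictures are saved under pics/ and viewed, about 8 in all and at most 12, crops included, and the job is handed in when it is done.

Besides the shell and the picture viewer there is one more tool, called as name(argument=value, ...) on one line, values as JSON. send_rows: Moves the arm, as the interface text tells. Its arguments: {"type":"object","properties":{"motion":{"type":"array","items":{"type":"object","properties":{"dp":{"type":"array","items":{"type":"number"}},"rot":{"type":"array","items":{"type":"number"}},"grip":{"type":"number"}}}},"grip_force":{"type":"number"}},"required":["motion"]}

```bash
mkdir -p pics && ls
python3 - <<'E'
from bench import get_obs, imaging
import cv2, pickle, numpy as np
o=get_obs(); print({k:np.round(v,4) for k,v in o.items()})
for n in ["side","top"]:
    f=imaging.grab_frame(n); pickle.dump(f,open(f"pics/{n}0.pkl","wb"))
    cv2.imwrite(f"pics/{n}0.png",f["img"][:,:,::-1])
    print(n,f["fx"],f["cx"],f["cy"],f["D"],"cam pos",np.round(-np.array(f["R"]).T@f["t"],3), np.round(f["R"],3).tolist())
E
```

```text
pics
{'clock': np.float64(0.0), 'joints': array([ 1.0429,  0.4778,  0.0223,  1.5564, -0.0115,  1.1093, -0.0831]), 'qvel': array([ 0.0023,  0.0018,  0.0008,  0.0007,  0.001 ,  0.0006, -0.001 ]), 'tau': array([-1.10000e-03, -5.96442e+01,  1.60780e+00, -2.81194e+01,
        1.25000e-02,  9.30000e-03, -0.00000e+00]), 'tcp_pos': array([ 0.2749, -0.6159,  0.2303]), 'orientation': array([-2.6348e+00,  1.7093e+00,  2.5000e-03]), 'contact_force': array([ 0.2801,  0.2831, -0.3148]), 'moment': array([ 0.0029, -0.0012,  0.0517]), 'grip_width': np.float64(0.0854)}
side 620.0995788758053 320.8863439319568 231.25298458682337 [-0.21024171  0.          0.          0.          0.        ] cam pos [0.366 1.058 0.734] [[-0.984, -0.175, 0.02], [-0.111, 0.527, -0.843], [0.137, -0.832, -0.538]]
top 477.83219362730046 314.64936713588565 239.6431881195616 [0.03045049 0.         0.         0.         0.        ] cam pos [0.432 0.04  1.071] [[0.021, -1.0, -0.018], [-0.996, -0.019, -0.091], [0.091, 0.02, -0.996]]
```

View pics/top0.png

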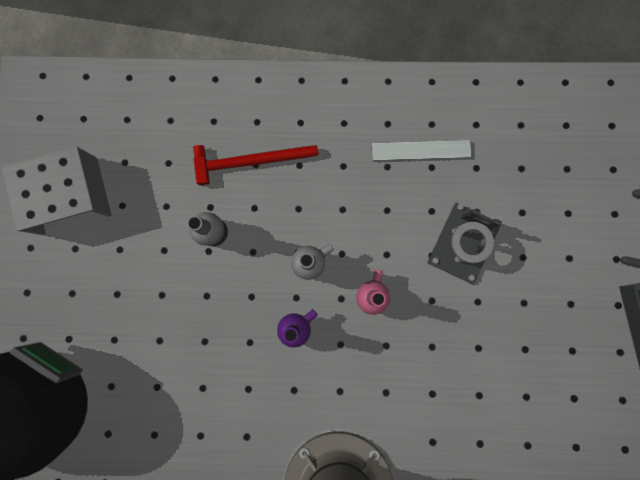

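View pics/side0.png

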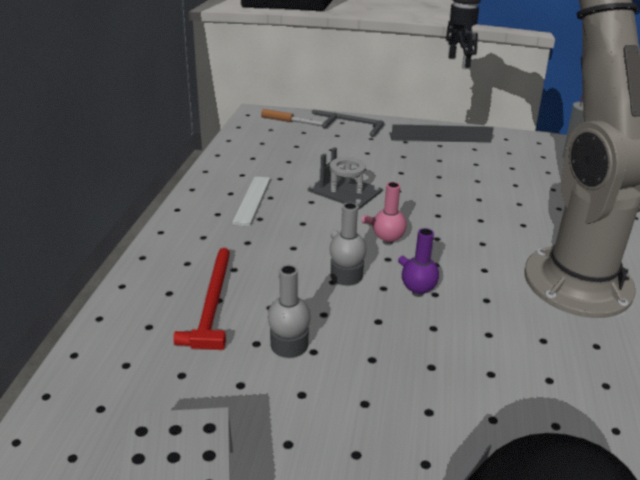

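Top view: the grey tank with the stub is at about (308,262), its stub running to (330,248). The plain tank is at (208,229), and the pink and purple look-alikes at (375,298) and (294,330). The cradle ring is at (472,242) with the fork up-right at about (482,218). In the side view, the stub tank is at (348,250), the plain tank at (289,318) and the cradle at (346,180). Next I'll enlarge the tank and cradle in both views.

```bash
cat > h.py <<'E'
import numpy as np, cv2
from bench import get_obs, imaging
from scipy.spatial.transform import Rotation as Ro
def ray(f,uv):
    K=np.array([[f["fx"],0,f["cx"]],[0,f["fy"],f["cy"]],[0,0,1.]])
    p=cv2.undistortPoints(np.array([[uv]],float),K,np.array(f["D"],float))[0,0]
    R=np.array(f["R"]); c=-R.T@np.array(f["t"]); d=R.T@np.array([p[0],p[1],1.]); return c,d/np.linalg.norm(d)
def onz(f,uv,z):
    c,d=ray(f,uv); return c+d*(z-c[2])/d[2]
def tri(f1,p1,f2,p2):
    (a,u),(b,v)=ray(f1,p1),ray(f2,p2)
    s=np.linalg.lstsq(np.c_[u,-v],b-a,rcond=None)[0]; P,Q=a+s[0]*u,b+s[1]*v
    return (P+Q)/2,np.linalg.norm(P-Q)
def proj(f,X):
    K=np.array([[f["fx"],0,f["cx"]],[0,f["fy"],f["cy"]],[0,0,1.]])
    return cv2.projectPoints(np.array(X,float).reshape(-1,3),cv2.Rodrigues(np.array(f["R"]))[0],np.array(f["t"],float),K,np.array(f["D"],float))[0][:,0]
def crop(img,x,y,w,h,s,gain=1.6):
    c=cv2.resize(img[y:y+h,x:x+w,::-1],None,fx=s,fy=s,interpolation=cv2.INTER_CUBIC)
    c=np.clip(c*gain,0,255).astype(np.uint8)
    for i in range(0,w,10): cv2.putText(c,str(x+i),(i*s,8),0,.3,(0,255,255),1); cv2.line(c,(i*s,10),(i*s,14),(0,255,255),1)
    for j in range(10,h,10): cv2.putText(c,str(y+j),(0,j*s+4),0,.3,(0,255,255),1); cv2.line(c,(22,j*s),(26,j*s),(0,255,255),1)
    return c
E
python3 - <<'E'
from h import *
import pickle
t=pickle.load(open("pics/top0.pkl","rb"))["img"]; s=pickle.load(open("pics/side0.pkl","rb"))["img"]
a=crop(t,285,235,80,60,5);b=crop(t,425,198,80,60,5)if 0 else crop(t,425,198,80,90,5)
a=crop(t,280,235,80,60,5); c=crop(s,305,200,80,60,5)
d=crop(s,305,140,80,60,5); b=crop(t,425,203,80,60,5)
cv2.imwrite("pics/c1.png",np.vstack([np.hstack([a,b]),np.hstack([c,d])]))
E
```

```text
(no output)
```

View pics/c1.png

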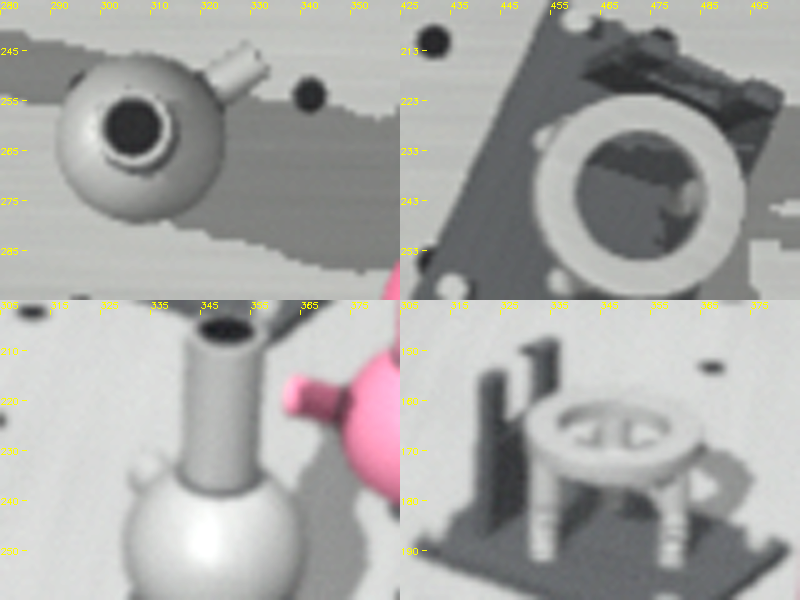

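The crops show the neck hole at top-view px (306.2,260.1) and side-view px (350.2,205.6), with the stub end at top px (330.8,246). The ring centre is at top px (472.3,241.7) and side px (347.6,164.6), and the prong tops at top px about (475.6,211.6) and (497,221.6).

Run:
```python
from h import *
import pickle
T=pickle.load(open("pics/top0.pkl","rb"));S=pickle.load(open("pics/side0.pkl","rb"))
r=lambda v:np.round(v,4)
n,e=tri(T,(306.2,260.1),S,(350.2,205.6)); print("necktop",r(n),r(e), "onz.16",r(onz(T,(306.2,260.1),.16)))
b=onz(T,(307.5,262.2),.064); print("ball",r(b))
st=onz(T,(330.8,246.0),.068); print("stub",r(st), np.hypot(*(st-n)[:2]), "yaw",np.arctan2(*(st-n)[1::-1]), np.arctan2(*(st-b)[1::-1]))
# ring: hole ellipse fit in top
g=cv2.cvtColor(T["img"],cv2.COLOR_RGB2GRAY)[203:268,440:505]; print(g.max())
m=(g>np.percentile(g,50)).astype(np.uint8)
m=(g>105).astype(np.uint8); cs,h=cv2.findContours(m,cv2.RETR_CCOMP,cv2.CHAIN_APPROX_NONE)
for c in cs:
    if len(c)>50: E=cv2.fitEllipse(c); print("ell",len(c),r(np.array(E[0])+[440,203]),r(E[1]))
R,e=tri(T,(472.3,241.7),S,(347.6,164.6)); print("ring",r(R),r(e),"onz .075",r(onz(T,(472.3,241.7),.075)))
p=[tri(T,(475.6,211.6),S,(322.6,154.4)),tri(T,(497,221.6),S,(332.8,148.8))]
for q,e in p: print("prong",r(q),r(e))
p=[onz(T,u,.095) for u in [(475.6,211.6),(497,221.6)]]; print("prongs onz",r(p)); m=(p[0]+p[1])/2; 
Rz=onz(T,(472.3,241.7),.075); print("fork yaw from mid",np.arctan2(*(m-Rz)[1::-1]),np.hypot(*(m-Rz)[:2]),"from prong line",np.arctan2(*(p[1]-p[0])[1::-1])+np.pi/2)
c=[onz(T,u,.01) for u in [(460,204),(430,262),(475,284)]]
print("plate",r(c),np.arctan2(*(c[0]-c[1])[1::-1]),np.arctan2(*(c[2]-c[1])[1::-1])+np.pi/2)
for nm,u,z in [("plain",(195,223),.16),("pink",(378,299),.14),("purple",(291,335),.14)]: print(nm,r(onz(T,u,z)))
o=get_obs(); print(Ro.from_rotvec(o["orientation"]).as_matrix().round(3))
```

```text
necktop [0.4748 0.0734 0.1598] 0.0015 onz.16 [0.4756 0.0734 0.16  ]
ball [0.4758 0.0741 0.064 ]
stub [0.5107 0.0257 0.068 ] 0.05961756217605647 yaw -0.9261555816598505 -0.9466694662404216
125
ell 119 [472.3414 241.5599] [38.5527 41.5334]
ell 79 [472.5664 241.7105] [27.5626 28.3989]
ell 121 [489.3506 210.2416] [16.9199 53.4221]
ell 71 [444.6216 211.4916] [10.777  33.5246]
ring [ 0.5239 -0.2676  0.0732] 0.002 onz .075 [ 0.5247 -0.267   0.075 ]
prong [ 0.5846 -0.2686  0.0933] 0.0008
prong [ 0.566  -0.3127  0.0898] 0.0009
prongs onz [[ 0.5847 -0.268   0.095 ]
 [ 0.5649 -0.3108  0.095 ]]
fork yaw from mid -0.420896236094065 0.054855727810208116 from prong line -0.4340539137754753
plate [[ 0.6145 -0.2607  0.01  ]
 [ 0.484  -0.1944  0.01  ]
 [ 0.4379 -0.292   0.01  ]] -0.4704038565214249 -0.44176481098025766
plain [0.5428 0.2892 0.16  ]
pink [ 0.4043 -0.066   0.14  ]
purple [0.3321 0.1001 0.14  ]
[[ 0.408 -0.913 -0.001]
 [-0.913 -0.408  0.001]
 [-0.002  0.    -1.   ]]
```

Heights agree with the text: the neck top measures z 0.160, the ring 0.073 and the prongs 0.092. The tank is at (0.475,0.0735) with stub yaw about -0.935, and the ring is at (0.5245,-0.267) with fork yaw about -0.44. I'm moving above the tank now.

send_rows(motion=[{"dp": [0.04, 0.045, 0], "rot": [0, 0, 0.05], "grip": 0.0854}, {"dp": [0.04, 0.045, 0], "rot": [0, 0, 0.05], "grip": 0.0854}, {"dp": [0.04, 0.045, 0], "rot": [0, 0, 0.05], "grip": 0.0854}, {"dp": [0.04, 0.05, 0], "rot": [0, 0, 0.05], "grip": 0.0854}, {"dp": [0.03, 0.05, 0], "rot": [0, 0, 0.05], "grip": 0.0854}, {"dp": [0.01, 0.05, 0], "rot": [0, 0, 0.05], "grip": 0.0854}, {"dp": [0, 0.05, 0], "rot": [0, 0, 0.05], "grip": 0.0854}, {"dp": [0, 0.05, 0], "rot": [0, 0, 0.05], "grip": 0.0854}, {"dp": [0, 0.05, 0], "rot": [0, 0, 0.05], "grip": 0.0854}, {"dp": [0, 0.05, 0], "rot": [0, 0, 0.05], "grip": 0.0854}, {"dp": [0, 0.05, 0], "rot": [0, 0, 0.05], "grip": 0.0854}, {"dp": [0, 0.05, 0], "rot": [0, 0, 0.05], "grip": 0.0854}, {"dp": [0, 0.05, 0], "rot": [0, 0, 0.05], "grip": 0.0854}, {"dp": [0, 0.03, 0], "rot": [0, 0, 0.05], "grip": 0.0854}, {"dp": [0, 0, 0], "rot": [0, 0, 0], "grip": 0.0854}], grip_force=80)

```text
clock: 1.98
tcp_pos: [0.4706, 0.0704, 0.2259]
orientation: [3.068, -0.666, -0.011]
contact_force: [0.1, -0.4, -0.3]
grip_width: 0.0854
```

Run:
```python
from h import *
import pickle
f=imaging.grab_frame("wrist"); pickle.dump(f,open("pics/w1.pkl","wb")); cv2.imwrite("pics/w1.png",f["img"][:,:,::-1])
o=get_obs(); print(o["tcp_pos"].round(4),Ro.from_rotvec(o["orientation"]).as_matrix().round(4).tolist())
print(proj(f,[[.475,.0735,.16],[.475,.0735,.064],[.4750+.06*np.cos(.935),.0735-.06*np.sin(.935),.064]]).round(1))
```

```text
[0.4707 0.0688 0.2258] [[0.9088, -0.4171, -0.0075], [-0.4171, -0.9089, -0.0009], [-0.0064, 0.0039, -1.0]]
[[319.  238.8]
 [318.  204.8]
 [381.3 239.3]]
```

View pics/w1.png

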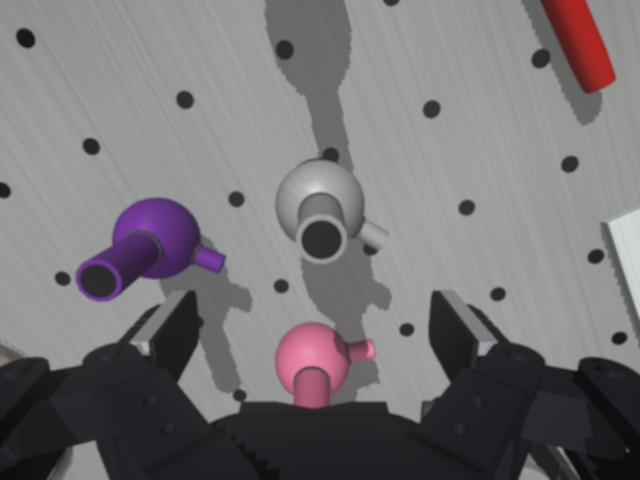

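In the wrist view, the neck hole is at (322,239), the ball at (320,202) and the stub end at about (382,242), all within 3 px of prediction. The purple tank at (155,240) and the pink at (312,360) are clear of the jaws' path.

Run:
```python
from h import *
import pickle
f=pickle.load(open("pics/w1.pkl","rb"));T=pickle.load(open("pics/top0.pkl","rb"))
n=onz(f,(322,239),.16); print(n, tri(f,(322,239),T,(306.2,260.1)))
b=onz(f,(320,201.5),.064);s=onz(f,(382,242),.066);print(b,s,np.arctan2(*(s-n)[1::-1]),np.arctan2(*(s-b)[1::-1]),np.hypot(*(s-b)[:2]))
print("TCP depth check, camera pos",-np.array(f["R"]).T@f["t"])
```

```text
[0.47651186 0.07268819 0.16      ] (array([0.47605748, 0.0731341 , 0.16064906]), np.float64(0.0011747979420529025))
[0.47759479 0.07527618 0.064     ] [0.51019971 0.02356139 0.066     ] -0.9697101402834447 -1.0082691263129162 0.0611350983837626
TCP depth check, camera pos [0.49923723 0.1312768  0.36946963]
```

send_rows(motion=[{"dp": [0.0053, 0.0044, 0], "rot": [0.001, -0.0075, 0], "grip": 0.0854}, {"dp": [0, 0, -0.03], "rot": [0, 0, 0], "grip": 0.0854}, {"dp": [0, 0, -0.03], "rot": [0, 0, 0], "grip": 0.0854}, {"dp": [0, 0, 0], "rot": [0, 0, 0], "grip": 0.0854}])

```text
clock: 2.52
tcp_pos: [0.4778, 0.0686, 0.1645]
orientation: [3.065, -0.686, 0.004]
contact_force: [-0.3, 0.4, 0.6]
grip_width: 0.0853
```

send_rows(motion=[{"dp": [-0.002, 0.0046, -0.01], "rot": [0, 0, 0], "grip": 0.0854}, {"dp": [0, 0, -0.01], "rot": [0, 0, 0], "grip": 0.0854}, {"dp": [0, 0, 0], "rot": [0, 0, 0], "grip": 0.0854}])

```text
clock: 2.9
tcp_pos: [0.4774, 0.0729, 0.1453]
orientation: [-3.065, 0.689, -0.009]
contact_force: [-0.8, -0.5, 1.5]
grip_width: 0.0854
```

send_rows(motion=[{"dp": [-0.0015, 0.0005, -0.015], "rot": [0, 0, 0], "grip": 0.0854}, {"dp": [0, 0, -0.015], "rot": [0, 0, 0], "grip": 0.0854}, {"dp": [0, 0, -0.003], "rot": [0, 0, 0], "grip": 0.0854}, {"dp": [0, 0, 0], "rot": [0, 0, 0], "grip": 0.0854}])

```text
clock: 3.4
tcp_pos: [0.476, 0.0735, 0.1102]
orientation: [-3.065, 0.689, -0.009]
contact_force: [0.2, -0.7, -0.5]
grip_width: 0.0852
```

send_rows(motion=[{"dp": [0, 0, 0.002], "rot": [0, 0, 0], "grip": 0.05}, {"dp": [0, 0, 0], "rot": [0, 0, 0], "grip": 0.03}, {"dp": [0, 0, 0], "rot": [0, 0, 0], "grip": 0.01}, {"dp": [0, 0, 0], "rot": [0, 0, 0], "grip": 0.01}, {"dp": [0, 0, 0], "rot": [0, 0, 0], "grip": 0.01}, {"dp": [0, 0, 0], "rot": [0, 0, 0], "grip": 0.01}], grip_force=80)

```text
clock: 4.15
tcp_pos: [0.4765, 0.0737, 0.1133]
orientation: [-3.064, 0.689, -0.012]
contact_force: [-0.5, 0.5, 0.5]
grip_width: 0.0282
```

send_rows(motion=[{"dp": [0, 0, 0.015], "rot": [0, 0, 0], "grip": 0.01}, {"dp": [0, 0, 0.025], "rot": [0, 0, 0], "grip": 0.01}, {"dp": [0, 0, 0.03], "rot": [0, 0, 0], "grip": 0.01}, {"dp": [0, 0, 0.03], "rot": [0, 0, 0], "grip": 0.01}, {"dp": [0, 0, 0.01], "rot": [0, 0, 0], "grip": 0.01}, {"dp": [0, 0, 0], "rot": [0, 0, 0], "grip": 0.01}])

```text
clock: 4.9
tcp_pos: [0.4736, 0.0728, 0.2272]
orientation: [3.064, -0.688, 0.005]
contact_force: [-0.3, 0.7, -3.6]
grip_width: 0.0282
```

Lifted: the wrist force shows the tank's weight of about 3.6 N. Next I carry it above the cradle while turning about +0.5 rad.

send_rows(motion=[{"dp": [0.005, -0.02, 0], "rot": [0, 0, 0.04], "grip": 0.01}, {"dp": [0.005, -0.034, 0], "rot": [0, 0, 0.05], "grip": 0.01}, {"dp": [0.005, -0.034, 0], "rot": [0, 0, 0.05], "grip": 0.01}, {"dp": [0.005, -0.034, 0], "rot": [0, 0, 0.05], "grip": 0.01}, {"dp": [0.005, -0.034, 0], "rot": [0, 0, 0.05], "grip": 0.01}, {"dp": [0.005, -0.034, 0], "rot": [0, 0, 0.05], "grip": 0.01}, {"dp": [0.005, -0.034, 0], "rot": [0, 0, 0.05], "grip": 0.01}, {"dp": [0.005, -0.034, 0], "rot": [0, 0, 0.05], "grip": 0.01}, {"dp": [0.005, -0.034, 0], "rot": [0, 0, 0.05], "grip": 0.01}, {"dp": [0.005, -0.034, 0], "rot": [0, 0, 0.05], "grip": 0.01}, {"dp": [0, -0.015, 0], "rot": [0, 0, 0.02], "grip": 0.01}, {"dp": [0, 0, 0], "rot": [0, 0, 0], "grip": 0.01}])

```text
clock: 6.4
tcp_pos: [0.5128, -0.2772, 0.2078]
orientation: [-3.135, -0.14, 0.042]
contact_force: [-0.5, 1.9, -4.7]
grip_width: 0.0287
```

Run:
```python
from h import *
import pickle
o=get_obs(); M=Ro.from_rotvec(o["orientation"]).as_matrix(); p=o["tcp_pos"]; print(p.round(4),M.round(4).tolist(),"jaw yaw",np.arctan2(M[1,0],M[0,0]))
F={n:imaging.grab_frame(n) for n in ["top","side","wrist"]}; pickle.dump(F,open("pics/F2.pkl","wb"))
c=p-M[:,2]*0.0; c=p+M[:,2]*0.047; print("tank c est",c)
ims=[]
for n in F:
    u=proj(F[n],[c]).astype(int)[0]; print(n,u)
    x=int(np.clip(u[0]-40,0,559));y=int(np.clip(u[1]-30,0,419)); ims.append(crop(F[n]["img"],x,y,80,60,5))
w=cv2.resize(F["wrist"]["img"][:,:,::-1],(400,300))
cv2.imwrite("pics/c2.png",np.vstack([np.hstack(ims[:2]),np.hstack([ims[2],w])]))
```

```text
[ 0.5128 -0.2772  0.2078] [[0.9957, 0.0888, -0.0267], [0.0889, -0.996, 0.0023], [-0.0264, -0.0047, -0.9996]] jaw yaw 0.08904705974528536
tank c est [ 0.51157349 -0.27704994  0.1608528 ]
top [491 244]
side [354 129]
wrist [312 261]
```

View pics/c2.png

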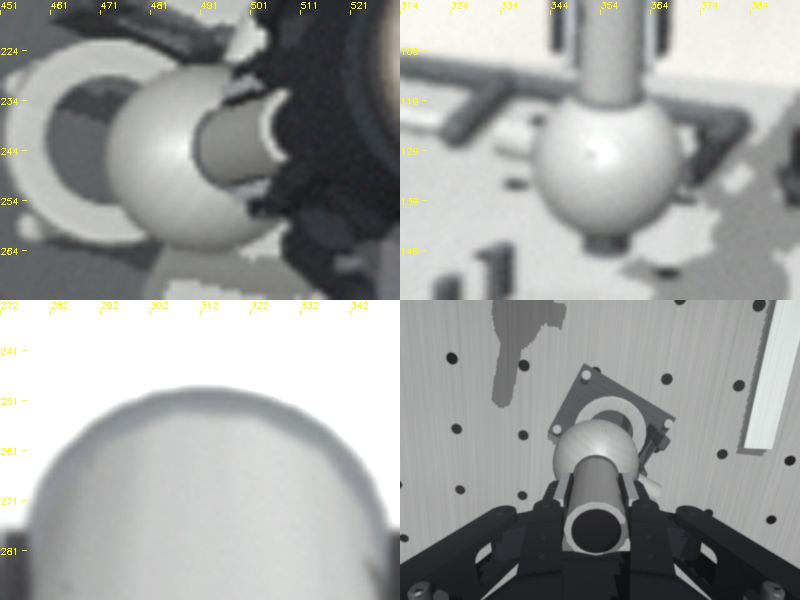

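The composite shows the tank upright in the grip above the cradle: ball at top-view px about (489,245), ring at about (473,242), stub towards the fork. The tool has tilted by 0.027 rad and sits about 15 mm from the ring axis. I'll correct both and look again.

send_rows(motion=[{"dp": [0.006, 0.005, 0.004], "rot": [-0.001, -0.014, 0], "grip": 0.01}, {"dp": [0.006, 0.005, 0.002], "rot": [-0.001, -0.014, 0], "grip": 0.01}, {"dp": [0, 0, 0.001], "rot": [0, 0, 0], "grip": 0.01}, {"dp": [0, 0, 0.001], "rot": [0, 0, 0], "grip": 0.01}])

```text
clock: 7.05
tcp_pos: [0.5274, -0.2606, 0.2179]
orientation: [-3.137, -0.152, -0.009]
contact_force: [-0.4, 0.4, -4.5]
grip_width: 0.0286
```

Run:
```python
from h import *
import pickle
o=get_obs(); M=Ro.from_rotvec(o["orientation"]).as_matrix(); p=o["tcp_pos"]; print(p.round(4),M.round(4).tolist(),"jaw yaw",np.arctan2(M[1,0],M[0,0]))
F={n:imaging.grab_frame(n) for n in ["top","side","wrist"]}; pickle.dump(F,open("pics/F3.pkl","wb"))
w=crop(F["wrist"]["img"],225,125,220,200,3,1.5); cv2.imwrite("pics/c3.png",w)
c=p+M[:,2]*0.047; print("c",c)
for y in (-.34,-.44,-.54): print(y,proj(F["wrist"],[c+.06*np.array([np.cos(y),np.sin(y),0])]).round(1))
print("c proj",proj(F["wrist"],[c]),"ring",proj(F["wrist"],[[.5245,-.267,.075]]))
```

```text
[ 0.5274 -0.2606  0.2179] [[0.9953, 0.0967, 0.0055], [0.0967, -0.9953, 0.001], [0.0056, -0.0004, -1.0]] jaw yaw 0.09683268992681321
c [ 0.52767212 -0.26059829  0.17086368]
-0.34 [[414.  301.6]]
-0.44 [[408.2 310.6]]
-0.54 [[401.5 318.9]]
c proj [[313.42538789 257.63278833]] ring [[307.68477749 223.87255481]]
```

View pics/c3.png

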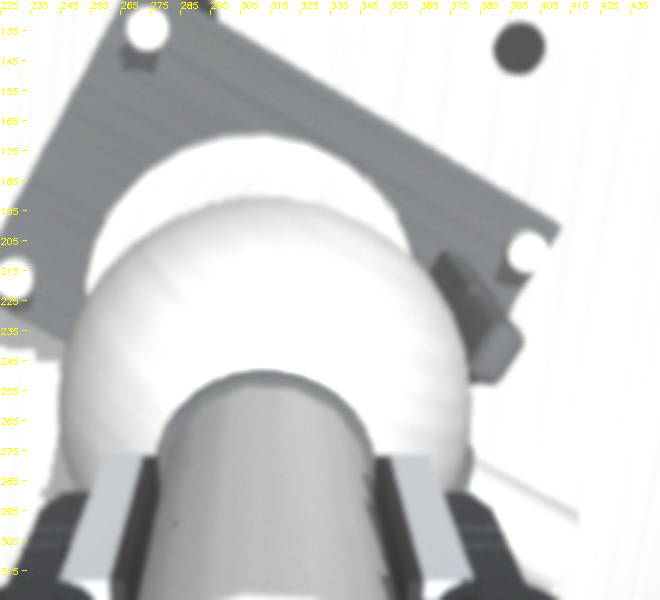

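Run:
```python
from h import *
import pickle
from scipy.ndimage import map_coordinates
F=pickle.load(open("pics/F3.pkl","rb")); f=F["wrist"]; g=cv2.cvtColor(f["img"],cv2.COLOR_RGB2GRAY).astype(float)
c0=np.array([307.7,223.9]); P=[]
for a in np.radians(np.arange(-165,-40,5)):
    r=np.arange(48,75,.25); v=map_coordinates(g,[c0[1]+r*np.sin(a),c0[0]+r*np.cos(a)],order=1); d=np.gradient(cv2.GaussianBlur(v[None],(0,0),3)[0]); P.append(c0+r[np.argmin(d)]*np.array([np.cos(a),np.sin(a)]))
P=np.array(P); W=np.array([onz(f,u,.075) for u in P])[:,:2]
from scipy.optimize import least_squares
s=least_squares(lambda q:np.hypot(*(W-q[:2]).T)-q[2],[.5245,-.267,.043],loss="soft_l1",f_scale=.0007); print("ring circle",s.x.round(4),np.abs(s.fun).round(4).max())
s=least_squares(lambda q:np.hypot(*(W-q).T)-.043,[.5245,-.267],loss="soft_l1",f_scale=.0007); print("ring r=43",s.x.round(4))
def cl(n,x,y,w,h,k):
    c=F[n]["img"][y:y+h,x:x+w].astype(float).mean(2); lo,hi=np.percentile(c,[2,99]); c=np.clip((c-lo)/(hi-lo),0,1)*160
    return crop(np.dstack([np.zeros((480,640,3))]) if 0 else np.pad(np.dstack([c]*3),((y,0),(x,0),(0,0))),x,y,w,h,k,1.5)
a=cl("wrist",365,225,80,110,5); u=proj(F["side"],[[.5275,-.2606,.171]])[0].astype(int)
b=cl("side",u[0]-40,u[1]-30,80,110,5)
cv2.imwrite("pics/c4.png",np.hstack([a,b]))
```

```text
ring circle [ 0.5255 -0.2682  0.0426] 0.0002
ring r=43 [ 0.5257 -0.2687]
```

View pics/c4.png

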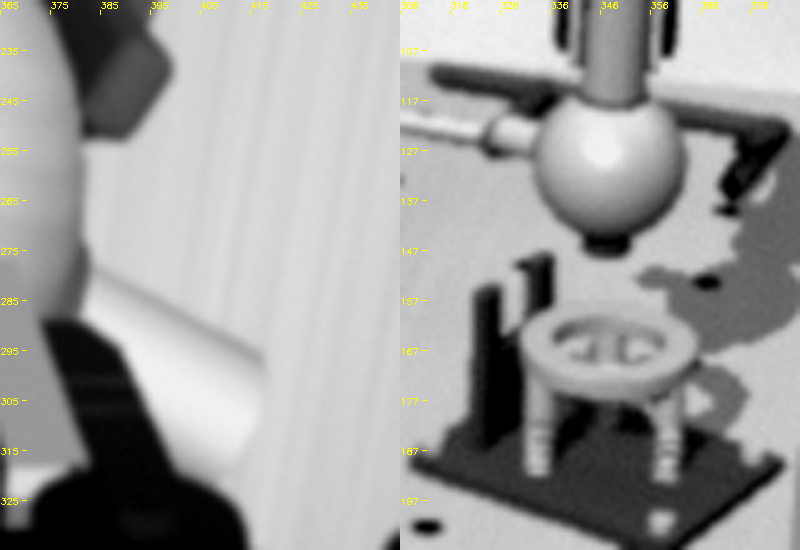

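The stub end is visible: its corners are at wrist px (417.6,295) and (410.2,319.6). The side view shows the tank upright above the ring, with the stub pointing left towards the prongs. Now I compute the yaw of both the stub and the plate from the wrist view.

Run:
```python
from h import *
import pickle
f=pickle.load(open("pics/F3.pkl","rb"))["wrist"]
a,b=onz(f,(295.7,131),.01),onz(f,(411.7,201),.01); print("plate x-edge yaw",np.arctan2(*(b-a)[1::-1]),np.hypot(*(b-a)[:2]))
a,b=onz(f,(225,201.5),.01),onz(f,(264.3,130),.01); print("plate y-edge yaw",np.arctan2(*(b-a)[1::-1])-np.pi/2)
# screws / prong top: right prong corners
c=onz(f,(313,258.8),.171); print("ball",c)
t=np.linspace(0,2*np.pi,60)
for y in (-.34,-.38,-.42,-.46):
    u=np.array([np.cos(y),np.sin(y),0]);v=np.array([-u[1],u[0],0]);z=np.array([0,0,1.])
    E=c+.06*u+.009*(np.outer(np.cos(t),v)+np.outer(np.sin(t),z)); q=proj(f,E)
    e=proj(f,[c+.045*u+.009*(np.cos(k)*v+np.sin(k)*z) for k in t])
    n=np.array([.45,-.9]); k=np.argmax(e@n); k2=np.argmax(q@n)
    print(y,"upper edge pts",e[k].round(1),q[k2].round(1),"maxx",q[:,0].max().round(1),"lower",q[np.argmin(q@n)].round(1))
for pz,uv in [(.095,((365+165/5-.4),(225+65/5-.4))),(.095,(365+125/5-.4,225+135/5-.4))]: print("prong corner",onz(f,uv,pz))
```

```text
plate x-edge yaw -0.4371511137441514 0.12399967375214221
plate y-edge yaw -0.44712052087972687
ball [ 0.52750593 -0.26121489  0.171     ]
-0.34 upper edge pts [396.  276.8] [420.5 287.7] maxx 422.9 lower [407.6 318.4]
-0.38 upper edge pts [394.9 279.9] [418.8 291.6] maxx 421.1 lower [404.9 321.8]
-0.42 upper edge pts [393.7 282.9] [417.  295.5] maxx 419.2 lower [402.  325.1]
-0.46 upper edge pts [391.8 285.6] [414.3 298.9] maxx 417.1 lower [399.  328.2]
prong corner [ 0.58978221 -0.26608178  0.095     ]
prong corner [ 0.58558832 -0.27715816  0.095     ]
```

Stub yaw is -0.42 and fork yaw -0.44. The ball has to move by (-0.002, -0.007). I'll correct that, then descend in stages.

send_rows(motion=[{"dp": [-0.002, -0.007, 0], "rot": [-0.001, 0.0055, -0.022], "grip": 0.01}, {"dp": [0, 0, 0], "rot": [0, 0, 0], "grip": 0.01}, {"dp": [0, 0, -0.012], "rot": [0, 0, 0], "grip": 0.01}, {"dp": [0, 0, -0.012], "rot": [0, 0, 0], "grip": 0.01}, {"dp": [0, 0, 0], "rot": [0, 0, 0], "grip": 0.01}])

```text
clock: 7.82
tcp_pos: [0.5241, -0.2691, 0.1909]
orientation: [-3.139, -0.112, 0.004]
contact_force: [0.2, -0.2, -4.3]
grip_width: 0.0284
```

```bash
cat > st.py <<'E'
from h import *
o=get_obs(); M=Ro.from_rotvec(o["orientation"]).as_matrix(); p=o["tcp_pos"]
print(p.round(4),"zax",M[:,2].round(4),"yaw",np.arctan2(M[1,0],M[0,0]).round(4),"F",o["contact_force"].round(1))
c=p+M[:,2]*.047; print("c",c.round(4),"to ring",(np.array([.5255,-.2683])-c[:2]).round(4),"fix rot",(-M[1,2]).round(4),M[0,2].round(4),(0.075-np.arctan2(M[1,0],M[0,0])).round(4))
E
python3 st.py
```

```text
[ 0.5241 -0.2691  0.1909] zax [-2.4e-03  5.0e-04 -1.0e+00] yaw 0.0712 F [ 0.2 -0.2 -4.3]
c [ 0.524  -0.269   0.1439] to ring [0.0015 0.0007] fix rot -0.0005 -0.0024 0.0038
```

send_rows(motion=[{"dp": [0.0015, 0.001, -0.008], "rot": [0, -0.0024, 0], "grip": 0.01}, {"dp": [0, 0, -0.01], "rot": [0, 0, 0], "grip": 0.01}, {"dp": [0, 0, -0.006], "rot": [0, 0, 0], "grip": 0.01}, {"dp": [0, 0, 0], "rot": [0, 0, 0], "grip": 0.01}])

```text
clock: 8.32
tcp_pos: [0.5258, -0.2677, 0.1649]
orientation: [-3.139, -0.113, 0.0]
contact_force: [-0.7, 0.6, -5.2]
grip_width: 0.0282
```

```bash
python3 st.py
```

```text
[ 0.5258 -0.2677  0.1649] zax [-1.e-04  8.e-04 -1.e+00] yaw 0.0717 F [-0.7  0.6 -5.2]
c [ 0.5258 -0.2677  0.1179] to ring [-0.0003 -0.0006] fix rot -0.0008 -0.0001 0.0033
```

Aligned. I'll lower towards the seat at TCP z of about 0.146, watching the force.

send_rows(motion=[{"dp": [0, 0, -0.006], "rot": [0, 0, 0], "grip": 0.01}, {"dp": [0, 0, -0.006], "rot": [0, 0, 0], "grip": 0.01}, {"dp": [0, 0, -0.005], "rot": [0, 0, 0], "grip": 0.01}, {"dp": [0, 0, -0.001], "rot": [0, 0, 0], "grip": 0.01}, {"dp": [0, 0, 0], "rot": [0, 0, 0], "grip": 0.01}])

```text
clock: 8.95
tcp_pos: [0.526, -0.2682, 0.1474]
orientation: [3.139, 0.112, 0.001]
contact_force: [-1.8, 0.7, 3.3]
grip_width: 0.0285
```

```bash
python3 st.py
python3 - <<'E'
from h import *
import pickle
F={n:imaging.grab_frame(n) for n in ["top","side"]}; pickle.dump(F,open("pics/F5.pkl","wb"))
cv2.imwrite("pics/c5.png",np.hstack([crop(F["side"]["img"],305,105,80,100,5,1.5),crop(F["top"]["img"],440,190,80,100,5,1.5)]))
E
```

```text
[ 0.526  -0.2682  0.1474] zax [ 5.e-04 -2.e-04 -1.e+00] yaw 0.0712 F [-1.8  0.7  3.3]
c [ 0.526  -0.2682  0.1004] to ring [-0.0005 -0.0001] fix rot 0.0002 0.0005 0.0038
```

View pics/c5.png

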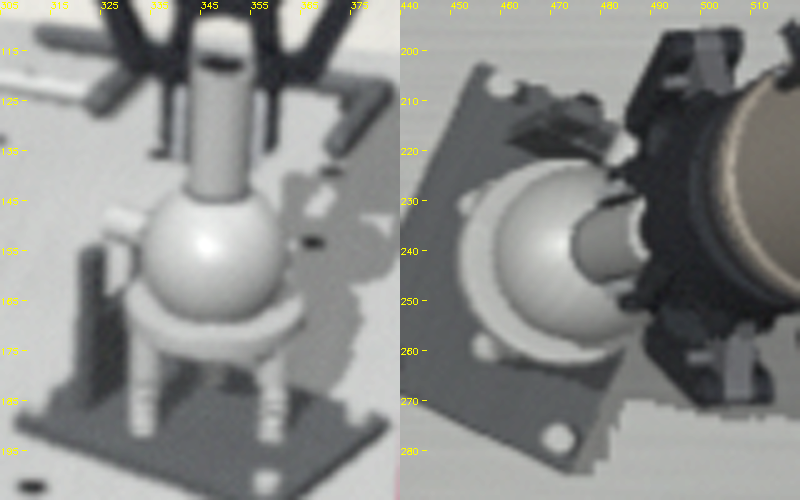

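Seated: the force went from -5 to +3.3 N. The side view shows the ball in the ring (ball about (347,157), ring about (347,168)) and the stub at (328,150) entering the fork between the prongs. Now I press down.

send_rows(motion=[{"dp": [0, 0, 0], "rot": [0, 0, 0], "grip": 0.01}, {"dp": [0, 0, 0], "rot": [0, 0, 0], "grip": 0.01}, {"dp": [0, 0, -0.004], "rot": [0, 0, 0], "grip": 0.01}, {"dp": [0, 0, -0.005], "rot": [0, 0, 0], "grip": 0.01}, {"dp": [0, 0, -0.005], "rot": [0, 0, 0], "grip": 0.01}, {"dp": [0, 0, 0], "rot": [0, 0, 0], "grip": 0.01}], grip_force=100)

```text
clock: 9.8
tcp_pos: [0.5261, -0.2682, 0.1338]
orientation: [3.139, 0.112, 0.001]
contact_force: [-4.3, 0.9, 7.4]
grip_width: 0.028
```

```bash
python3 st.py
```

```text
[ 0.5261 -0.2682  0.1338] zax [ 9.e-04 -9.e-04 -1.e+00] yaw 0.0711 F [-4.3  0.9  7.4]
c [ 0.5261 -0.2683  0.0868] to ring [-0.0006 -0.    ] fix rot 0.0009 0.0009 0.0039
```

send_rows(motion=[{"dp": [-0.001, 0, -0.003], "rot": [0, 0, 0], "grip": 0.01}, {"dp": [0, 0, -0.003], "rot": [0, 0, 0], "grip": 0.01}, {"dp": [0, 0, -0.002], "rot": [0, 0, 0], "grip": 0.01}, {"dp": [0, 0, 0], "rot": [0, 0, 0], "grip": 0.01}])

```text
clock: 10.3
tcp_pos: [0.526, -0.2682, 0.1277]
orientation: [3.138, 0.112, 0.004]
contact_force: [-4.8, 1.9, 10.1]
grip_width: 0.0282
```

```bash
python3 st.py
```

```text
[ 0.526  -0.2682  0.1277] zax [ 0.0025 -0.0019 -1.    ] yaw 0.0712 F [-4.8  1.9 10.1]
c [ 0.5261 -0.2683  0.0807] to ring [-0.0006  0.    ] fix rot 0.0019 0.0025 0.0038
```

send_rows(motion=[{"dp": [-0.001, 0, -0.002], "rot": [0, 0, 0], "grip": 0.01}, {"dp": [0, 0, -0.0015], "rot": [0, 0, 0], "grip": 0.01}, {"dp": [0, 0, -0.001], "rot": [0, 0, 0], "grip": 0.01}, {"dp": [0, 0, 0], "rot": [0, 0, 0], "grip": 0.01}])

```text
clock: 10.8
tcp_pos: [0.5259, -0.2682, 0.1278]
orientation: [3.136, 0.111, 0.006]
contact_force: [-5.6, 2.1, 9.9]
grip_width: 0.0281
```

```bash
python3 st.py
```

```text
[ 0.5259 -0.2682  0.1278] zax [ 0.0039 -0.0038 -1.    ] yaw 0.0711 F [-5.6  2.1  9.9]
c [ 0.5261 -0.2683  0.0808] to ring [-0.0006  0.    ] fix rot 0.0038 0.0039 0.0039
```

send_rows(motion=[{"dp": [0, 0, -0.004], "rot": [0.004, 0.004, 0], "grip": 0.01}, {"dp": [0, 0, -0.004], "rot": [0, 0, 0], "grip": 0.01}, {"dp": [0, 0, -0.004], "rot": [0, 0, 0], "grip": 0.01}])

```text
clock: 11.18
tcp_pos: [0.5266, -0.2687, 0.1267]
orientation: [3.136, 0.11, -0.001]
contact_force: [-16.9, 6.5, 39.3]
grip_width: 0.0279
```

```bash
python3 st.py
python3 - <<'E'
from h import *
import pickle
F={n:imaging.grab_frame(n) for n in ["top","side"]}; pickle.dump(F,open("pics/F6.pkl","wb"))
cv2.imwrite("pics/c6.png",np.hstack([crop(F["side"]["img"],305,105,80,100,5,1.5),crop(F["top"]["img"],440,190,80,100,5,1.5)]))
o=get_obs();print(np.abs(o["qvel"]).max(),o["contact_force"],o["tcp_pos"])
E
```

```text
[ 0.5266 -0.2687  0.1267] zax [-2.0e-04 -3.8e-03 -1.0e+00] yaw 0.0699 F [-16.9   6.5  39.3]
c [ 0.5266 -0.2689  0.0797] to ring [-0.0011  0.0006] fix rot 0.0038 -0.0002 0.0051
0.0023511437245302934 [-15.35584821   6.44463691  37.86077854] [ 0.52662089 -0.26862428  0.1267514 ]
```

View pics/c6.png

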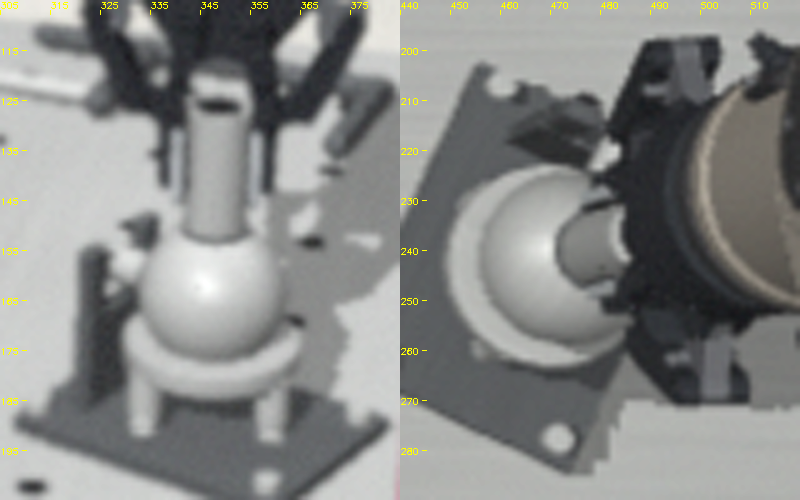

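The force jumped to 38 N with no further travel, so the ring is on its stop. In the side view the ring is down to about (347,176), and the stub at (330,157) lies between the prongs. I'll ease the push and the sideways load before handing in.

send_rows(motion=[{"dp": [-0.001, 0.0005, -0.001], "rot": [0.002, 0, 0], "grip": 0.01}, {"dp": [-0.0005, 0, -0.0015], "rot": [0, 0, 0], "grip": 0.01}, {"dp": [-0.0005, 0, -0.002], "rot": [0, 0, 0], "grip": 0.01}])

```text
clock: 11.65
tcp_pos: [0.526, -0.2683, 0.1269]
orientation: [3.135, 0.11, 0.005]
contact_force: [-8.0, 2.7, 23.0]
grip_width: 0.0279
```

```bash
python3 st.py
python3 - <<'E'
from h import *
import pickle
F={n:imaging.grab_frame(n) for n in ["side","wrist"]}; pickle.dump(F,open("pics/F7.pkl","wb"))
for i in range(3): imaging.grab_frame("side")
o=get_obs();print(o["clock"],np.abs(o["qvel"]).max(),o["contact_force"],o["tcp_pos"])
# ring drop from side: ring bottom rim px (347,~) before/after
a=pickle.load(open("pics/side0.pkl","rb"))
print(proj(a,[[.5255,-.2683,.075],[.5255,-.2683,.055]]).round(1))
E
cat > /dev/null; python3 st.py
```

```text
[ 0.526  -0.2683  0.1269] zax [ 0.0035 -0.0044 -1.    ] yaw 0.0701 F [-8.   2.7 23. ]
c [ 0.5262 -0.2685  0.0799] to ring [-0.0007  0.0002] fix rot 0.0044 0.0035 0.0049
11.9 0.0012554497951156617 [-7.99965825  2.73088922 17.62014716] [ 0.52600529 -0.26824981  0.12700001]
[[346.6 163.7]
 [346.2 171.1]]
[ 0.526  -0.2682  0.127 ] zax [ 0.0035 -0.0044 -1.    ] yaw 0.0701 F [-8.   2.7 17.6]
c [ 0.5262 -0.2685  0.08  ] to ring [-0.0007  0.0002] fix rot 0.0044 0.0035 0.0049
```

Run:
```python
from h import *
for i in range(3):
    for j in range(3): imaging.grab_frame("side")
    o=get_obs();print(o["clock"],o["contact_force"].round(1),o["tcp_pos"].round(4))
```

```text
12.05 [-7.1  3.8 17.8] [ 0.526  -0.2682  0.127 ]
12.2 [-7.5  3.1 18.3] [ 0.526  -0.2683  0.127 ]
12.35 [-6.7  2.6 17.8] [ 0.526  -0.2683  0.127 ]
```

Steady at about 18 N on the stop, so I'm handing in.

```bash
python3 -c "
from bench import hand_in; print(hand_in())"
```

```text
the job is handed in; nothing more can be done
None
```

I gripped the stub tank by its neck, lifted it off its rest and turned it about +0.5 rad. I then seated it in the cradle ring with the stub in the fork and pressed the ring down onto its stop. I handed in at about 12.4 s with the arm still holding it down at 100 N grip; `hand_in()` reports no verdict.

**Last checks:**
- **Push:** it held steady at about 18 N downward. A harder push reached 38 N with only about 1 mm more travel, so the ring is on its stop.
- **Ring drop:** it moved about 7.6 px in the side view, where 7.4 px is predicted for 20 mm.
- **Position:** from the tool pose, the ball centre is within about 1 mm of the ring axis and under 0.01 rad from upright.
- **Stub:** it is about -0.45 rad against the fork's -0.44 rad, and the side view shows it between the prongs.

**Disagreements:**
- About 7 N of sideways force remained, so my ring axis is probably off by around a millimetre.
- The top and wrist cameras differed by 1–2 mm on the ring.
- They differed by up to 0.07 rad on the stub's first angle. I settled that with a closer wrist view of the stub's edge before lowering.

I kept clear of the plain tank, hammer and flat bar, but did not measure their positions again at the end. I viewed nine pictures.

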